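Close up a loaded lens housing: drawer home, cover plate held over its screw holes

ROBOT

A 7-joint arm with a two-finger parallel gripper is mounted at the origin on a cart in front of the work surface, level with it; the furniture and walls round the work are solid. World frame = base frame: x ahead of the robot, y to its left, z up, the work surface at z = 0. Lengths are in m, angles in rad, forces in N, time in s.
With the tool pointing down it reaches from about 0.4 to 0.925 m from the base axis. Payload 5.6 kg.
Tool frame: the origin (TCP) lies on the centre line of the jaws, within the pads' length; the fingertips stand 14 mm ahead of it and the grasp point (between the pads) lies 5 mm behind it; z points along the fingers, x is the direction in which the jaws open and shut, and the axes are right-handed (so a half turn about z gives the same grasp; the last joint's range is limited). The gripper opens to 85 mm and grips with 20 to 120 N. Pads are 22 mm wide; open, the fingers measure 114 mm over their backs; the gripper's body (76 mm by 85 mm) begins 54 mm behind the grasp point. The pads swing forward as they close: fully open they stand 13 mm farther back than shut.
Start: joints at [-1.167, 0.468, -0.012, 1.603, 0.006, 1.071, -0.056], TCP at [0.281, 0.586, 0.245] pointing down, gripper open.
Joint ranges: [-2.53, 2.53], [-0.31, 2.02], [-1.57, 1.55], [0.28, 2.44], [-1.29, 4.43], [0.15, 1.84], [-2.92, 2.92]. Speed limits (rad/s): [2.57, 2.57, 3.14, 3.14, 3.14, 3.14, 3.14].

INTERFACE

Orientations are given as a rotation vector (axis times angle).
In Python, from rig import r, monitor, optics, workorder gives the robot as it stands. Calls block until the motion is done:
- r.goto(position, orientation): joint-space move of the TCP to a pose.
- r.servo_line(position, rot=None, feed=0.15, force_limit=None): straight line of the TCP; rot=None keeps the orientation; feed is the mean speed in m/s. With force_limit (N) it stops when the force on the tool has changed by that much, and returns True; else False.
- r.set_joints(angles): joint-space move.
- r.release() and r.grasp(f_grip=None): open the fingers fully, or close them until they stop; f_grip is the grip in N (None keeps the last).
- r.sleep(seconds).
- r.solve_ik(position, orientation): joint angles nearest the present ones, or None.
- monitor.state(): the state.
- optics.read_camera(name): name is "scene" or "top" or "wrist"; returns a dict with "pixels" (480x640x3 uint8, blue, green, red), "intrinsics" (3x3 intrinsics, pixels), "T" (4x4, takes a point from camera to world coordinates). Camera axes: x right, y up, looking along -z (the intrinsics and any distortion apply to the point x, -y, -z); pixel columns grow to the right and rows downward; lengths in m; the calibration is good to about 2 mm. A picture is of the moment at which its call begins. There is no depth.
A pose or a line that the arm cannot do raises r.MotionError and nothing moves.
- workorder.job_done(): hands the job in, once; it reports no verdict.
The state is a dict: "time": time; "joints": joint angles; "qd": joint speeds; "tau": joint torques, N m; "position": TCP position; "tcp_rot": TCP orientation; "ft_force": force on the tool from outside, world axes, zero at the start; "ft_torque": the same for the moment, N m; "gripper_width": opening from 0.0 (shut) to 1.0 (fully open).
Only numpy, scipy, OpenCV 4.12 (cv2) and the standard library are available. Lean on these libraries where they do the work, as an engineer would, in place of code of your own. Each camera call takes 0.05 s, during which the arm holds its last target.

TASK

The lens housing has just been loaded: first push its open lens drawer fully home. Then pick up the loose cover plate by its black bar and hold it level about 1 cm above the top of the housing, not touching it, with its four holes lined up over the four threaded holes so that a colleague can start the screws (either way round will do). Finish while still holding the plate there: do not set it down or let go, and do not disturb the red-lidded tub or the beaker.

Things in the scene. Friction and masses are not known exactly. Their poses are not given: they have to be found in the camera images.
- housing: grey lens housing fixed to the worktop by four small dark feet (15 mm out from its sides, 10 mm tall), 90 x 106 x 66 mm (x, y, z) with a white top that has a 56 mm square window in its middle and four 6 mm threaded holes near its corners, at x = +-36 mm, y = +-44 mm; origin at the centre of its underside, on the worktop; z up; -x is its front, where the drawer comes out
- housing_top (a point): point at the centre of the housing's top face (in the window), 66 mm above the worktop; axes as the housing's
- housing_hole_a (a point): mouth of the threaded hole at x = +36, y = +44 mm of the housing, on its top face
- housing_hole_c (a point): mouth of the threaded hole at x = -36, y = -44 mm of the housing, on its top face
- lens_drawer (a joint): opening of the drawer in m: 0 = fully home (the 5 mm thick blue front then laps against the outside of the housing's front), up to 0.055; starts 0.030 to 0.050 open; it slides along the housing's -x as it opens, with about 2 N of friction, stays where it is left, and stops at 0 against a rigid stop
- drawer_pull (a point): centre of the front face of the drawer's black pull bar (48 mm wide, 12 mm tall, its centre 38 mm above the worktop; it stands 16 mm out from the blue front, which is 86 mm wide, 32 mm tall); axes as the housing's. With the drawer home this point lies at x = -66 mm, y = 0, z = 38 mm of the housing. Push it along the housing's +x to shut the drawer. A lens in a black ring is clipped in the drawer, below its front's top edge
- plate_bar (a point): centre of the black pull bar of the loose aluminium cover plate, 0.25 kg give or take a third, lying flat on the worktop: the bar runs along the plate's x, 60 mm long, 12 mm wide (y, to be gripped), 14 mm tall; its centre is 34 mm above the plate's underside and the gap between bar and plate is 22 mm. The plate is 88 x 104 x 5 mm (x, y, z), with a 12 mm hole near each corner at x = +-36 mm, y = +-44 mm; axes are the plate's, z up. The bar is at the plate's middle
- plate_under (a point): centre of the cover plate's underside; axes as the plate's
- plate_hole_a (a point): centre, at the underside, of the cover plate's hole at x = +36, y = +44 mm of the plate
- plate_hole_c (a point): centre, at the underside, of the cover plate's hole at x = -36, y = -44 mm of the plate
- plate: the loose cover plate itself, described at plate_bar; origin at the centre of its underside
- red_tub_mid (a point): centre of a bystander: white tub with a red lid, 70 mm across, 60 mm tall
- beaker_mid (a point): centre of a bystander: clear beaker, 74 mm across, 90 mm tall

How it is judged:
By the outcome, as a careful person would: the job done as asked, in the order asked, and still so for the second after the job is handed in, while the arm keeps its last pose, push and grip.
It also fails if it takes over 45 s, if anything falls off the work surface, if the arm or the gripper's body presses on something with over 40 N, if the wrist force passes 120 N, or if a joint passes its speed limit or range.

## Working session

There is one attempt and no reset: what is moved stays moved. The work goes in short steps, each a Python script; the robot and the scene stay as the last script left them, time stands still between calls to the robot, and variables do not carry over. Pictures are saved under pics/ and viewed, and the job is handed in when it is done.

```bash
ls; mkdir -p pics; python3 - <<'E'
from rig import r, monitor, optics, workorder
import cv2, numpy as np
for n in ("scene","top","wrist"):
    c=optics.read_camera(n); cv2.imwrite(f"pics/{n}0.png",c["pixels"])
    print(n,[k for k in c],c["intrinsics"].tolist(),np.round(c["T"],4).tolist())
    for k in c:
        if k not in("pixels","intrinsics","T"): print(k,c[k])
s=monitor.state(); print(s)
E
```

```text
pics
scene ['pixels', 'intrinsics', 'T'] [[555.0881618441467, 0.0, 326.729176389249], [0.0, 555.0881618441467, 242.68946253255237], [0.0, 0.0, 1.0]] [[0.6791, 0.3849, -0.625, -0.0562], [-0.734, 0.3552, -0.5788, -0.8337], [-0.0008, 0.8519, 0.5238, 0.5541], [0.0, 0.0, 0.0, 1.0]]
top ['pixels', 'intrinsics', 'T'] [[445.9548943965009, 0.0, 321.1786036505353], [0.0, 445.9548943965009, 237.24821829756198], [0.0, 0.0, 1.0]] [[0.021, 0.9987, -0.0459, 0.4906], [-0.9998, 0.021, -0.0006, -0.2801], [0.0004, 0.0459, 0.9989, 0.9097], [0.0, 0.0, 0.0, 1.0]]
wrist ['pixels', 'intrinsics', 'T'] [[355.20473172065397, 0.0, 320.9459797482295], [0.0, 355.20473172065397, 237.1123006983021], [0.0, 0.0, 1.0]] [[0.4314, -0.8648, -0.2569, 0.2151], [0.9022, 0.4128, 0.1251, 0.6168], [-0.0022, -0.2857, 0.9583, 0.3731], [0.0, 0.0, 0.0, 1.0]]
{'time': 0.15, 'joints': array([-1.16700124,  0.46821242, -0.01161382,  1.60340508,  0.00602761,
        1.07138789, -0.05629998]), 'qd': array([-0.00137458, -0.00095042,  0.00063084, -0.00443972,  0.00029516,
       -0.0006648 , -0.00041224]), 'tau': array([ 1.14174443e-03, -5.32801509e+01,  2.16026179e-02, -2.51557070e+01,
        1.14325483e-02,  5.60157961e-03,  3.00785977e-06]), 'position': array([0.28073089, 0.58580294, 0.24453569]), 'tcp_rot': array([ 2.65771347e+00,  1.67359054e+00, -1.72129509e-03]), 'ft_force': array([-0.25070396,  0.02894026, -0.34262563]), 'ft_torque': array([-0.00521098, -0.04077798,  0.04718984]), 'gripper_width': 1.0019005097777511}
```

View pics/scene0.png

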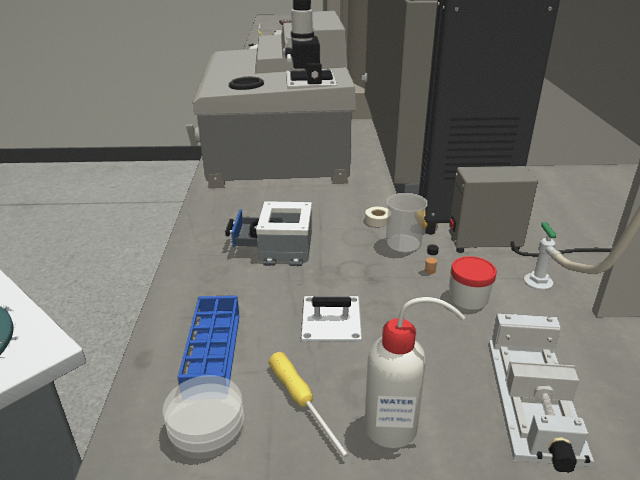

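View pics/top0.png

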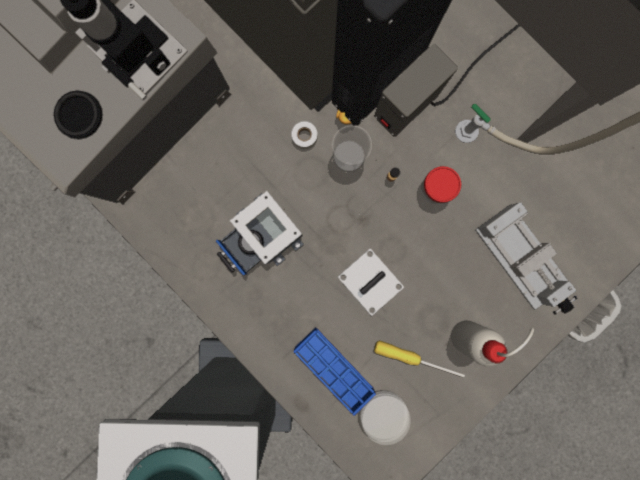

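View pics/wrist0.png

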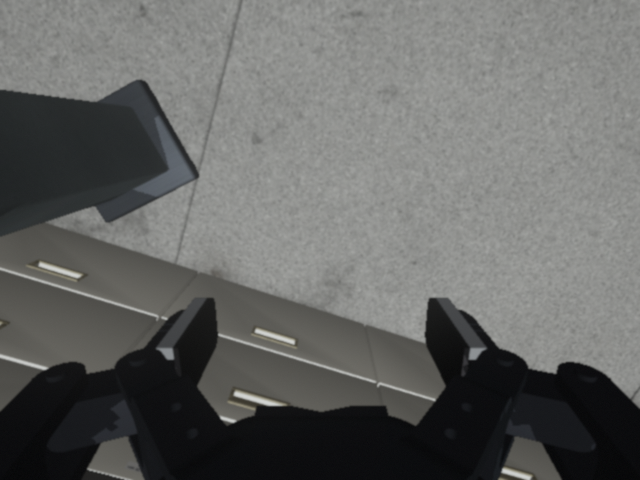

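The scene and top views show the housing (top view ≈(266,229), drawer open towards lower left), the plate ≈(371,281), the tub (443,184) and the beaker (350,148). Next I measure the housing and plate.

```bash
cat > h.py <<'E'
import numpy as np, cv2
def ray(c,uv):
    K=c["intrinsics"];T=c["T"]
    u,v=uv; d=np.array([(u-K[0,2])/K[0,0],-(v-K[1,2])/K[1,1],-1.0])
    return T[:3,3],T[:3,:3]@d
def onplane(c,uv,z):
    o,d=ray(c,uv); return o+d*(z-o[2])/d[2]
def proj(c,p):
    T=c["T"];K=c["intrinsics"]; q=T[:3,:3].T@(np.asarray(p)-T[:3,3])
    return np.array([K[0,0]*q[0]/-q[2]+K[0,2],K[1,1]*-q[1]/-q[2]+K[1,2]])
def crop(img,x,y,w,h,f,name):
    cv2.imwrite(name,cv2.resize(img[y:y+h,x:x+w],None,fx=f,fy=f,interpolation=cv2.INTER_CUBIC))
E
python3 - <<'E'
from rig import optics
from h import *
for n in("top","scene"):
    c=optics.read_camera(n); im=c["pixels"]
    g=im.min(2); m=(g>(185)).astype(np.uint8)
    k,l,st,ce=cv2.connectedComponentsWithStats(m)
    for i in range(1,k):
        if st[i,4]>300:
            cs=cv2.findContours((l==i).astype(np.uint8),cv2.RETR_EXTERNAL,cv2.CHAIN_APPROX_NONE)[0][0]
            print(n,st[i],cv2.minAreaRect(cs),)
    if n=="top":
        crop(im,205,175,130,120,6,"pics/h_top.png"); crop(im,325,235,90,90,6,"pics/p_top.png")
    else:
        crop(im,215,190,110,90,7,"pics/h_sc.png"); crop(im,290,280,85,70,8,"pics/p_sc.png")
E
```

```text
top [ 231  192   69   71 1455] ((265.0367126464844, 226.84051513671875), (54.63970947265625, 46.140838623046875), 50.82634735107422)
top [ 343  254   56   57 1636] ((370.69915771484375, 281.5133056640625), (50.2344970703125, 41.95615005493164), 48.8140754699707)
top [  98  424  159   56 5467] ((177.0, 451.5), (55.0, 158.0), 90.0)
scene [256 201  56  30 920] ((283.4999694824219, 215.49998474121094), (54.34111785888672, 28.349658966064453), 1.4688007831573486)
scene [   0  270   82  123 4639] ((40.49999237060547, 330.9999694824219), (80.99998474121094, 121.99998474121094), 0.0)
scene [ 302  296   59   43 1410] ((331.0, 317.0), (42.0, 58.0), 90.0)
scene [498 314  62  16 597] ((528.4358520507812, 320.96240234375), (61.663116455078125, 12.239496231079102), 3.814074993133545)
scene [490 340  46 116 925] ((506.0414123535156, 399.7573547363281), (123.40752410888672, 18.220138549804688), 70.73473358154297)
scene [501 347  44  23 482] ((522.4229736328125, 355.01214599609375), (22.51059913635254, 40.13437271118164), 81.02737426757812)
scene [381 351  42  22 522] ((402.1876220703125, 362.8232727050781), (19.585206985473633, 39.54185485839844), 78.31063079833984)
scene [512 364  67  16 727] ((544.9935302734375, 371.59259033203125), (66.8839340209961, 11.530112266540527), 3.990912914276123)
scene [ 165  388   77   47 2423] ((204.05001831054688, 412.6500244140625), (40.47715377807617, 76.84333801269531), 71.56504821777344)
scene [ 513  397   75   36 1476] ((550.0, 414.5), (35.0, 74.0), 90.0)
```

View pics/h_top.png

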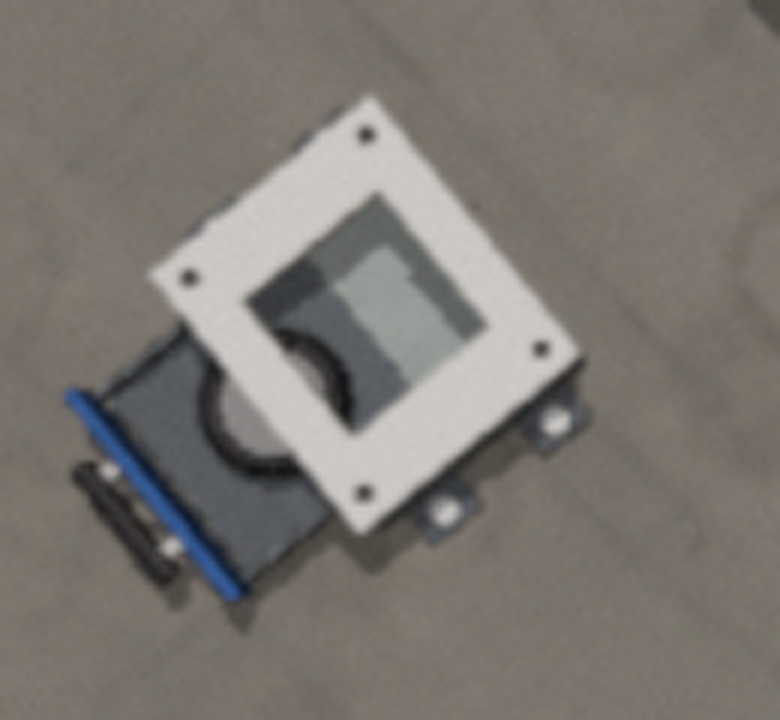

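View pics/p_top.png

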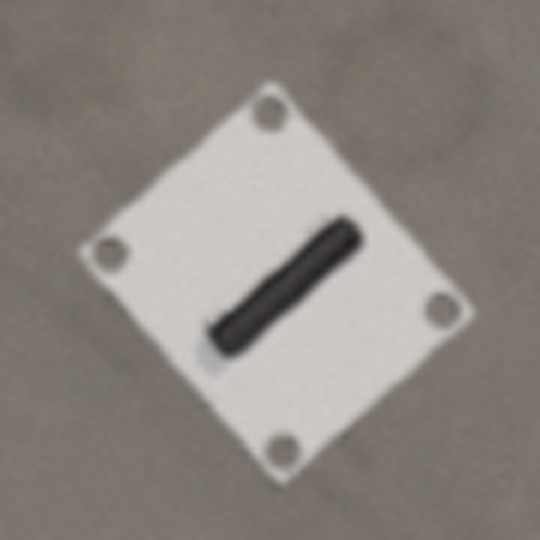

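View pics/h_sc.png

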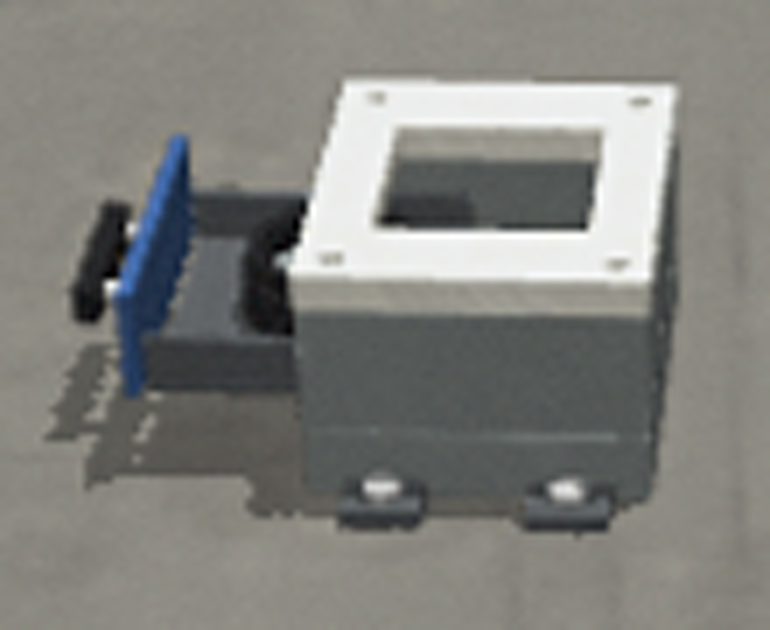

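View pics/p_sc.png

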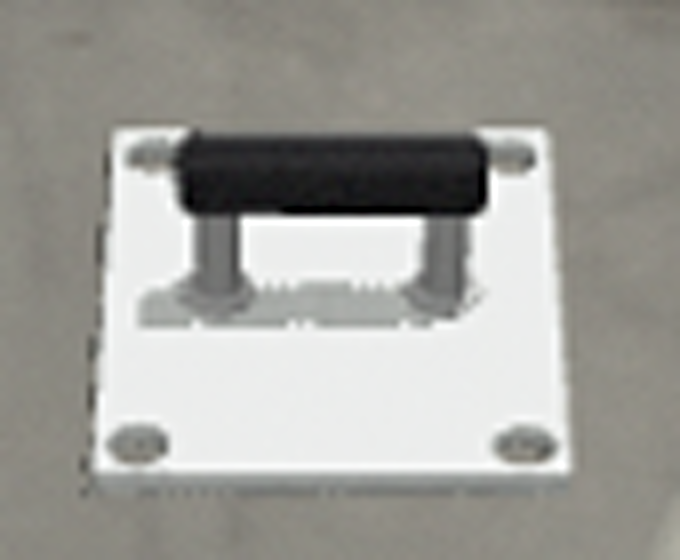

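In the crops, the housing holes, plate holes and drawer pull are all clear. I refine the hole centres with local blob centroids, cast them onto their planes, and fit rigid poses in both views.

```bash
cat >> h.py <<'E'
def refine(im,p,rad):
    # centroid of darkness round p
    g=im.min(2).astype(float); u0,v0=p
    for _ in range(4):
        vv,uu=np.mgrid[int(round(v0))-rad:int(round(v0))+rad+1,int(round(u0))-rad:int(round(u0))+rad+1]
        w=np.percentile(g[vv,uu],70)-g[vv,uu]; w[w<0.3*w.max()]=0
        u0,v0=(w*uu).sum()/w.sum(),(w*vv).sum()/w.sum()
    return np.array([u0,v0])
def fit(model,pts):
    # 2D rigid fit: returns centre, yaw, residual mm
    model=np.asarray(model);pts=np.asarray(pts)
    a=model-model.mean(0);b=pts-pts.mean(0)
    th=np.arctan2((a[:,0]*b[:,1]-a[:,1]*b[:,0]).sum(),(a*b).sum())
    R=np.array([[np.cos(th),-np.sin(th)],[np.sin(th),np.cos(th)]])
    t=pts.mean(0)-R@model.mean(0)
    return t,th,np.linalg.norm(pts-(model@R.T+t),axis=1)*1000
E
cat > m.py <<'E'
from rig import optics
from h import *
A=.036;B=.044
def un(x,y,f,ox,oy): return ((x+.5)/f-.5+ox,(y+.5)/f-.5+oy)
# hole order: (+,+),(+,-),(-,+),(-,-)
# top: front(-x) is lower-left; +y (left of +x)= up-left
M=[(A,B),(A,-B),(-A,B),(-A,-B)]
jobs={("top","housing",.066,2):[un(*p,6,205,175) for p in[(366,134),(541,348),(189,277),(364,492)]],
("scene","housing",.066,2):[un(*p,7,215,190) for p in[(640,101),(618,263),(376,97),(332,258)]],
("top","plate",.005,3):[un(*p,6,325,235) for p in[(270,114),(443,310),(110,255),(284,451)]],
("scene","plate",.005,3):[un(*p,8,290,280) for p in[(512,157),(527,443),(150,157),(138,443)]]}
if __name__=="__main__":
  cams={n:optics.read_camera(n) for n in("top","scene")}
  for (n,o,z,rad),ps in jobs.items():
    c=cams[n]
    for ref in (0,1):
        q=[refine(c["pixels"],p,rad) if ref else p for p in ps]
        W=[onplane(c,p,z)[:2] for p in q]
        t,th,res=fit(M,W); print(n,o,ref,np.round(t,4),round(np.degrees(th),2),np.round(res,1))
  # drawer: blue front
  for n in cams:
    c=cams[n];hsv=cv2.cvtColor(c["pixels"],cv2.COLOR_BGR2HSV)
    print(n)
  c=cams["top"]
  for nm,p in(("bar ends top",[(85,468),(168,578)]),):
    for q in p: print(nm,np.round(onplane(c,un(*q,6,205,175),.044),4))
  for nm,p in(("plate bar top",[(222,342),(345,230)]),):
    for q in p: print(nm,np.round(onplane(c,un(*q,6,325,235),.041),4))
  for nm,p,z in(("tub",(443,184),.06),("beaker",(352,145),.09)): print(nm,np.round(onplane(c,p,z),3))
E
python3 m.py
```

```text
top housing 0 [ 0.5473 -0.1735] -49.5 [0.2 0.1 0.  0.2]
top housing 1 [ 0.547  -0.1734] -49.55 [0.  0.1 0.  0.1]
scene housing 0 [ 0.5458 -0.172 ] -49.2 [0.2 0.2 0.2 0.3]
scene housing 1 [ 0.5485 -0.1686] -51.63 [ 3.5  4.1 12.8  6.2]
top plate 0 [ 0.4445 -0.3816] -47.43 [0.2 0.2 0.1 0.3]
top plate 1 [ 0.445  -0.3816] -47.56 [0.5 0.2 0.3 0.6]
scene plate 0 [ 0.4434 -0.3801] -47.36 [0.8 0.5 0.8 0.5]
scene plate 1 [ 0.4422 -0.3815] -47.75 [7.5 1.7 7.6 1.4]
top
scene
bar ends top [ 0.4965 -0.0816  0.044 ]
bar ends top [ 0.4616 -0.1095  0.044 ]
plate bar top [ 0.4267 -0.3602  0.041 ]
plate bar top [ 0.4637 -0.3994  0.041 ]
tub [ 0.637 -0.511  0.06 ]
beaker [ 0.701 -0.333  0.09 ]
```

```bash
cat >> h.py <<'E'
from scipy.spatial.transform import Rotation as Rn
H=np.array([.5466,-.1730]); HY=np.radians(-49.4); P=np.array([.4443,-.3812]); PY=np.radians(-47.4)
def down(yaw,flip=0):
    # tool z down, tool x along the object's y axis
    y=np.array([-np.sin(yaw),np.cos(yaw),0])*(-1 if flip else 1); z=np.array([0,0,-1.]); 
    return Rn.from_matrix(np.c_[y,np.cross(z,y),z]).as_rotvec()
def hw(x,y,z): 
    c,s=np.cos(HY),np.sin(HY); return np.array([H[0]+c*x-s*y,H[1]+s*x+c*y,z])
E
python3 - <<'E'
from rig import r,monitor
from h import *
q0=monitor.state()["joints"]
for f in(0,1):
    for p in(hw(-.15,0,.15),hw(-.15,0,.04),hw(-.06,0,.04),hw(0,0,.105),np.r_[P,.2],np.r_[P,.029]):
        q=r.solve_ik(p,down(HY,f)); print(f,np.round(p,3),None if q is None else np.round(q,2))
E
```

```text
0 [ 0.449 -0.059  0.15 ] [-0.36  0.29  0.49  2.18 -0.2   0.72  0.97]
0 [ 0.449 -0.059  0.04 ] [-0.15  0.5   0.24  2.21 -0.27  0.46  1.01]
0 [ 0.508 -0.127  0.04 ] [-0.09  0.59  0.34  2.05 -0.36  0.56  1.21]
0 [ 0.547 -0.173  0.105] [-0.19  0.57  0.57  1.93 -0.44  0.77  1.34]
0 [ 0.444 -0.381  0.2  ] [ 0.05  0.5   0.8   1.85 -0.43  0.97  1.74]
0 [ 0.444 -0.381  0.029] [ 0.42  0.67  0.3   1.9  -0.33  0.62  1.64]
1 [ 0.449 -0.059  0.15 ] [-0.96  0.66  1.36  2.2  -0.82  0.96 -1.54]
1 [ 0.449 -0.059  0.04 ] [-0.79  0.83  1.11  2.25 -1.12  0.82 -1.34]
1 [ 0.508 -0.127  0.04 ] [-0.62  0.91  1.11  2.08 -1.1   0.92 -1.29]
1 [ 0.547 -0.173  0.105] [-0.62  1.02  1.34  1.95 -1.11  1.18 -1.26]
1 [ 0.444 -0.381  0.2  ] [-0.14  0.65  1.12  1.86 -0.66  1.07 -1.19]
1 [ 0.444 -0.381  0.029] [-0.1   1.01  1.1   1.93 -1.13  1.   -0.87]
```

Flip 0 is the comfortable choice. I'll push the drawer shut with closed fingers.

```bash
python3 - <<'E'
from rig import r,monitor,optics
from h import *
r.grasp(20)
o=down(HY)
r.goto(hw(-.155,0,.16),o)
r.servo_line(hw(-.155,0,.040))
s=monitor.state();print(s["time"],np.round(s["position"],4),np.round(hw(-.155,0,.040),4),s["ft_force"])
c=optics.read_camera("top");crop(c["pixels"],165,175,130,120,6,"pics/pre_push.png")
c=optics.read_camera("scene");crop(c["pixels"],165,150,180,130,4,"pics/pre_push_s.png")
E
```

```text
4.4417 [ 0.4462 -0.0554  0.0405] [ 0.4457 -0.0553  0.04  ] [ 1.08205049 -0.02768675  0.58002186]
```

View pics/pre_push_s.png

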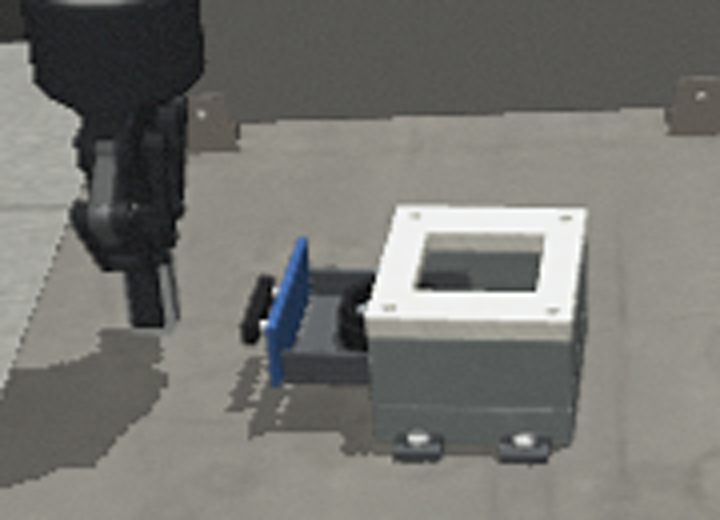

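The closed fingers sit in front of the pull (crop ≈(150,310) vs (258,310)) at the right height. Push.

```bash
python3 - <<'E'
from rig import r,monitor,optics
from h import *
def loc():
    s=monitor.state();d=s["position"][:2]-H;c,n=np.cos(HY),np.sin(HY)
    return s["time"],np.round([c*d[0]+n*d[1],-n*d[0]+c*d[1],s["position"][2]],4),np.round(s["ft_force"],1)
print(r.servo_line(hw(-.09,0,.040),feed=.05,force_limit=12),loc())
print(r.servo_line(hw(-.06,0,.040),feed=.025,force_limit=14),loc())
r.sleep(.2);print(loc())
c=optics.read_camera("top");crop(c["pixels"],205,175,130,120,6,"pics/push_t.png")
c=optics.read_camera("scene");crop(c["pixels"],165,150,180,130,4,"pics/push_s.png")
E
```

```text
False (5.9917, array([-0.0898, -0.    ,  0.04  ]), array([-0.2,  0.6,  0.4]))
True (6.6917, array([-0.0774, -0.0003,  0.0394]), array([-0.2, -0.3, -0.2]))
(6.8917, array([-0.0783, -0.0006,  0.0391]), array([0.4, 0.1, 0.2]))
```

View pics/push_s.png

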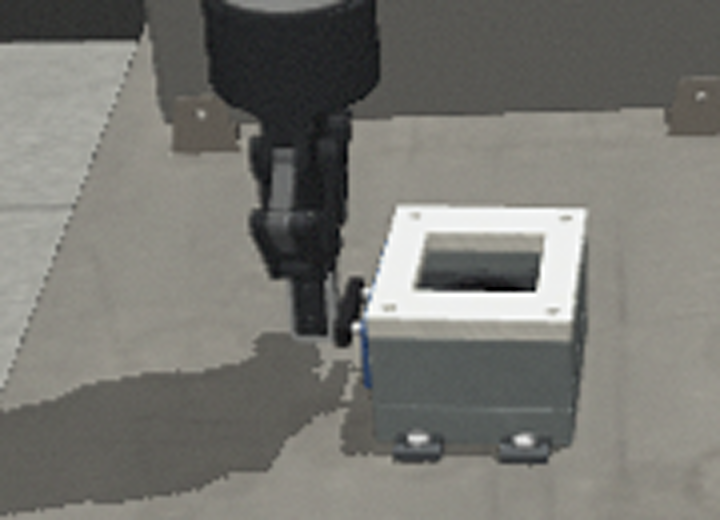

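The blue front laps against the housing face (crop ≈(368,340)), and the stop came at the predicted x=-77 mm. I'll press once more to confirm, then back off and go to the plate.

```bash
python3 - <<'E'
from rig import r,monitor,optics
from h import *
def loc():
    s=monitor.state();d=s["position"][:2]-H;c,n=np.cos(HY),np.sin(HY)
    return s["time"],np.round([c*d[0]+n*d[1],-n*d[0]+c*d[1],s["position"][2]],4),np.round(s["ft_force"],1)
print(r.servo_line(hw(-.06,0,.040),feed=.02,force_limit=15),loc())
r.servo_line(hw(-.13,0,.040),feed=.1)
r.servo_line(hw(-.13,0,.20),feed=.2)
r.release()
r.goto(np.r_[P,.17],down(PY))
s=monitor.state();print(s["time"],np.round(s["position"],4),np.round(s["joints"],2))
c=optics.read_camera("wrist");cv2.imwrite("pics/w_plate.png",c["pixels"])
c=optics.read_camera("scene");crop(c["pixels"],215,190,110,90,7,"pics/home_s.png")
c=optics.read_camera("top");cv2.imwrite("pics/home_t.png",c["pixels"])
E
```

```text
True (7.4583, array([-0.0774, -0.0008,  0.0387]), array([-0.3,  0.7, -0.1]))
11.05 [ 0.4452 -0.3797  0.1699] [ 0.19  0.49  0.6   1.86 -0.35  0.89  1.71]
```

View pics/home_s.png

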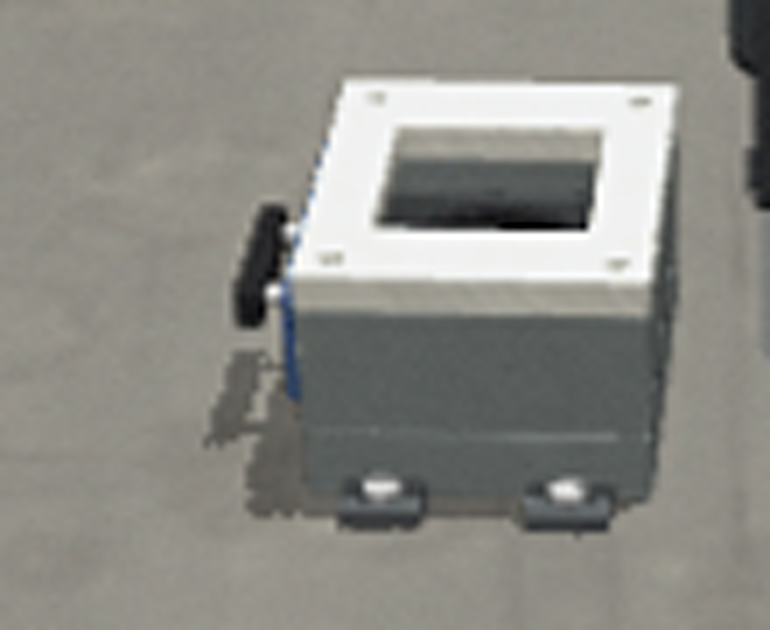

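View pics/w_plate.png

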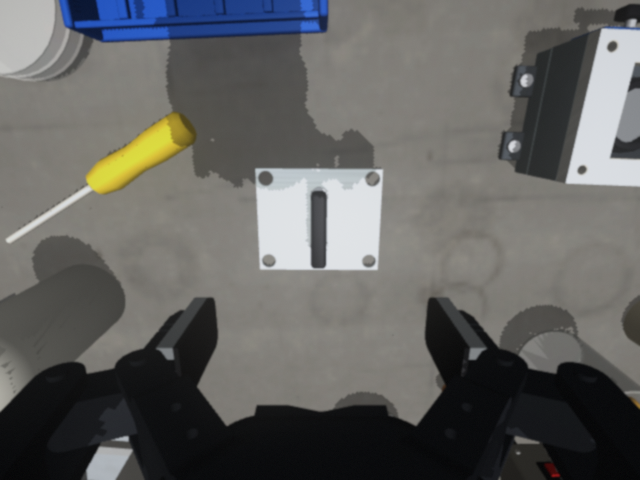

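View pics/home_t.png

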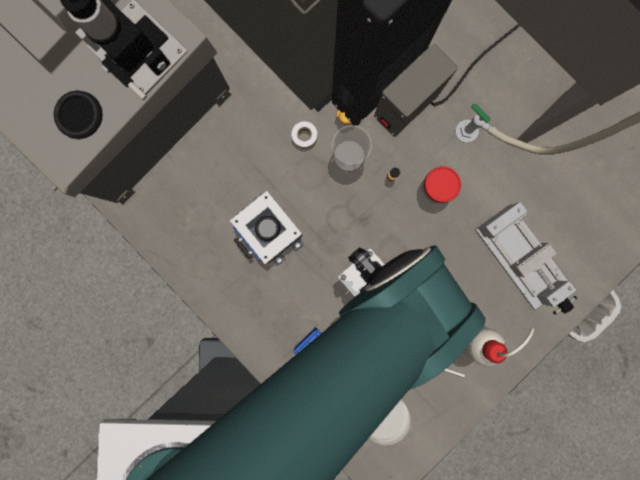

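Drawer is home (blue front flush; lens centred in the window in the top view). The wrist view shows the plate centred between the jaws, with holes at (265,178), (372,178), (269,260) and (369,260). Cross-check, then grasp.

```bash
python3 - <<'E'
from rig import r,monitor,optics
from h import *
c=optics.read_camera("wrist")
pts=[(265,178),(372,178),(269,260),(369,260)]
M=[(-.036,-.044),(-.036,.044),(.036,-.044),(.036,.044)]
W=[onplane(c,refine(c["pixels"],p,8),.005)[:2] for p in pts]
print(np.round(W,4))
t,th,res=fit(M,W);print(t,np.degrees(th),res)
for p in((318,192),(318,266)):print(onplane(c,p,.041))
# housing holes visible
for p in((612,46),(582,169)):print(onplane(c,p,.066),hw(-.036,-.044,.066),hw(.036,-.044,.066))
E
```

```text
[[ 0.3868 -0.3848]
 [ 0.4515 -0.3254]
 [ 0.4358 -0.4384]
 [ 0.5008 -0.3788]]
[ 0.44374508 -0.38185928] -47.4473972449638 [0.29153993 0.37230348 0.30253193 0.38235262]
[ 0.42323043 -0.35941478  0.041     ]
[ 0.4623799  -0.40187733  0.041     ]
[ 0.48908891 -0.17481304  0.066     ] [ 0.48976419 -0.1743003   0.066     ] [ 0.53661993 -0.22896783  0.066     ]
[ 0.53578973 -0.22914049  0.066     ] [ 0.48976419 -0.1743003   0.066     ] [ 0.53661993 -0.22896783  0.066     ]
```

```bash
python3 - <<'E'
from rig import r,monitor,optics
from h import *
g=np.array([.4441,-.3815])
print(r.servo_line(np.r_[g,.029],rot=down(PY),feed=.12,force_limit=15))
s=monitor.state();print(s["time"],np.round(s["position"],4))
r.grasp(50)
s=monitor.state();print(s["time"],np.round(s["position"],4),s["gripper_width"],np.round(s["ft_force"],1))
r.servo_line(np.r_[g,.08],feed=.08)
s=monitor.state();print(s["time"],np.round(s["position"],4),s["gripper_width"],np.round(s["ft_force"],1),np.round(s["ft_torque"],2))
r.servo_line(np.r_[g,.16],feed=.12)
c=optics.read_camera("scene");crop(c["pixels"],240,130,180,200,3,"pics/lift_s.png")
c=optics.read_camera("wrist");cv2.imwrite("pics/lift_w.png",c["pixels"])
E
```

```text
False
12.575 [ 0.4446 -0.3819  0.0298]
13.2417 [ 0.4443 -0.3816  0.0292] 0.13224033941865937 [ 0.  -0.5  0.8]
14.025 [ 0.444  -0.3812  0.0799] 0.1313548190436954 [-0.6 -0.3 -1. ] [ 0.02 -0.01 -0.06]
```

View pics/lift_s.png

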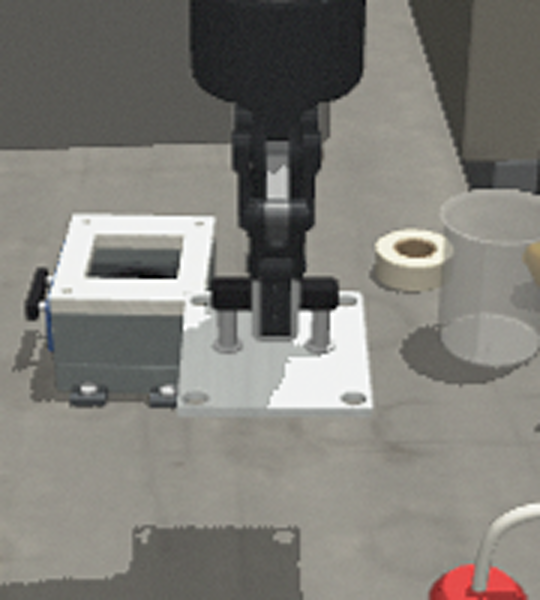

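View pics/lift_w.png

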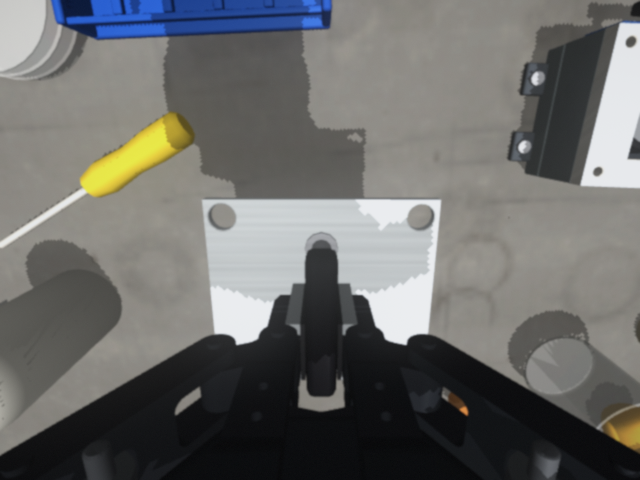

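The plate is lifted level in the grip. Now over the housing, stopping slightly high to check the alignment.

```bash
python3 - <<'E'
from rig import r,monitor,optics
from h import *
o=down(HY)
r.servo_line(hw(0,0,.16),rot=o,feed=.12)
r.servo_line(hw(0,0,.108),rot=o,feed=.06)
r.sleep(.3)
s=monitor.state();print(s["time"],np.round(s["position"],4),np.round(hw(0,0,.108),4),(Rn.from_rotvec(s["tcp_rot"]).inv()*Rn.from_rotvec(o)).as_rotvec(True).round(2),s["gripper_width"])
for n in("top","scene","wrist"):
    c=optics.read_camera(n);cv2.imwrite(f"pics/f_{n}.png",c["pixels"])
    if n=="top":crop(c["pixels"],205,175,130,120,6,"pics/f_top_c.png")
    if n=="scene":crop(c["pixels"],225,160,110,110,5,"pics/f_sc_c.png")
E
```

```text
18.3417 [ 0.5468 -0.173   0.1083] [ 0.5466 -0.173   0.108 ] [ 0.02 -0.02  0.  ] 0.12860790264704677
```

View pics/f_top_c.png

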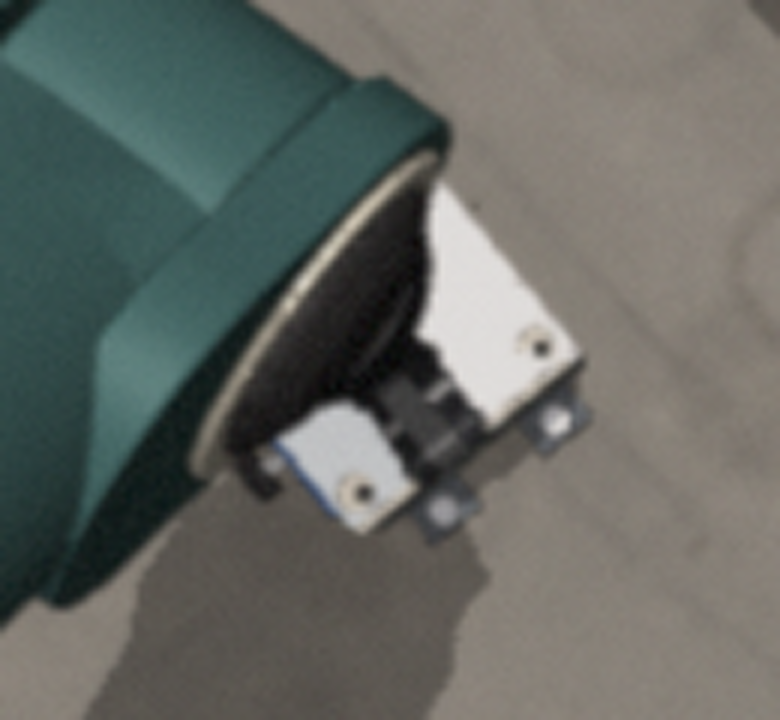

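View pics/f_sc_c.png

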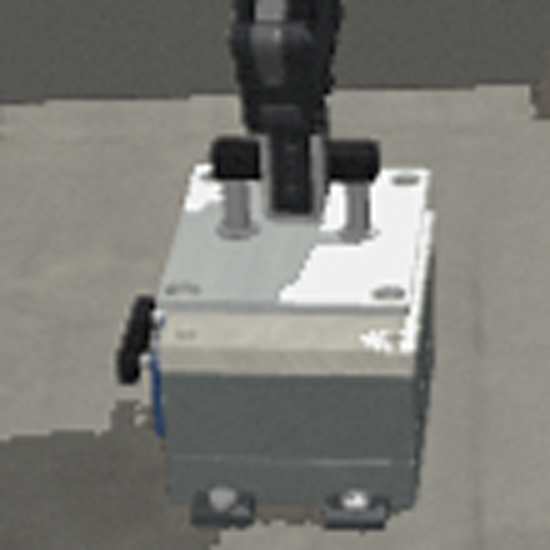

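View pics/f_wrist.png

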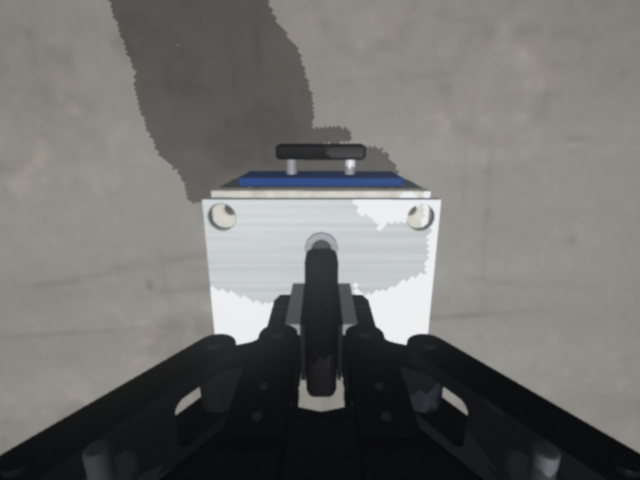

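Top view: the threaded holes (crop (541,348), (364,492)) show through the plate's holes, slightly off centre, which parallax would produce. I'll put numbers on it.

```bash
python3 - <<'E'
from rig import optics
from h import *
def un(x,y,f,ox,oy): return ((x+.5)/f-.5+ox,(y+.5)/f-.5+oy)
zt=.0843
t=optics.read_camera("top");w=optics.read_camera("wrist");im=t["pixels"]
crop(im,250,217,60,50,12,"pics/z_top.png")
crop(w["pixels"],195,190,60,50,12,"pics/z_w1.png");crop(w["pixels"],390,190,60,50,12,"pics/z_w2.png")
for x,sy in((.036,-.044),(-.036,-.044)):
    print("top predicted plate hole",(proj(t,hw(x,sy,zt))-[250,217]+.5)*12-.5," thread",(proj(t,hw(x,sy,.066))-[250,217]+.5)*12-.5)
for ox,y in((195,-.044),(390,.044)):
    print("wrist predicted plate hole",(proj(w,hw(-.036,y,zt))-[ox,190]+.5)*12-.5," thread",(proj(w,hw(-.036,y,.066))-[ox,190]+.5)*12-.5)
    print("px per mm", np.linalg.norm(proj(w,hw(-.036,y,zt))-proj(w,hw(-.036,y+.01,zt)))*1.2)
E
```

```text
top predicted plate hole [532.59483175 189.56492258]  thread [539.62316584 196.16158426]
top predicted plate hole [170.66614015 485.6674895 ]  thread [185.56189389 485.8586966 ]
wrist predicted plate hole [332.62973228 331.55250735]  thread [452.14713369 227.52693917]
px per mm 27.23538528391257
wrist predicted plate hole [389.52773862 333.88817628]  thread [267.51882998 229.61908575]
px per mm 27.240135241824312
```

View pics/z_top.png

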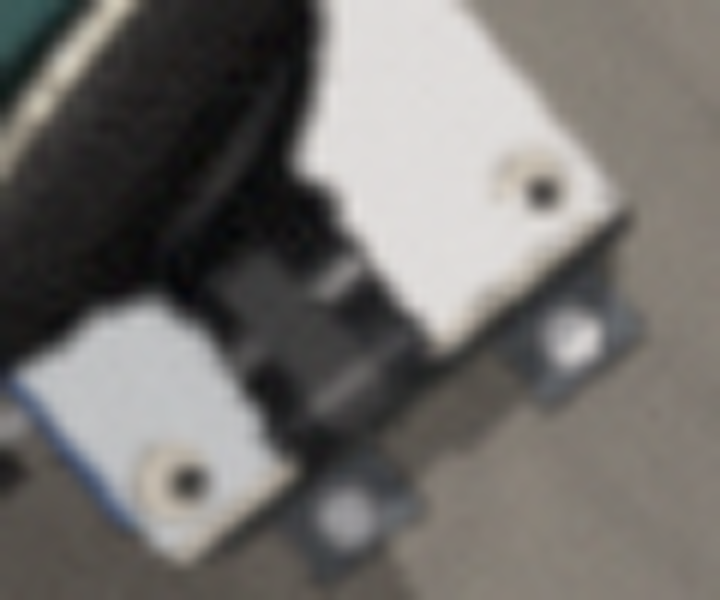

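View pics/z_w1.png

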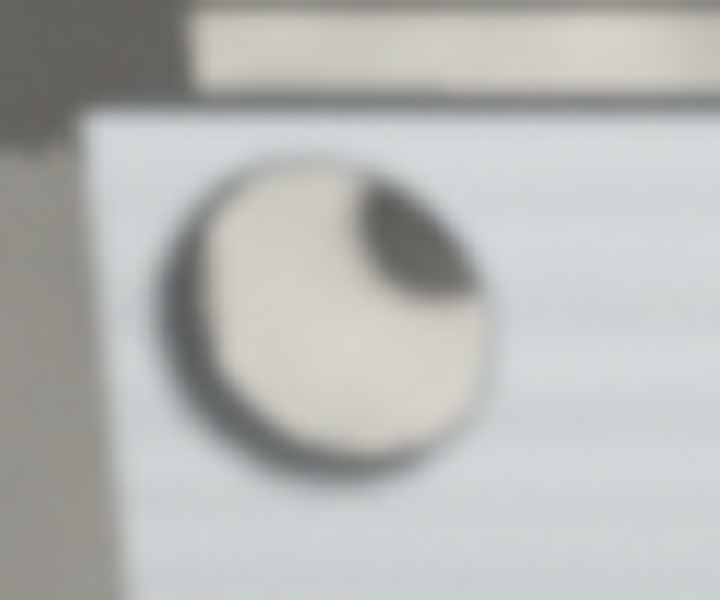

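View pics/z_w2.png

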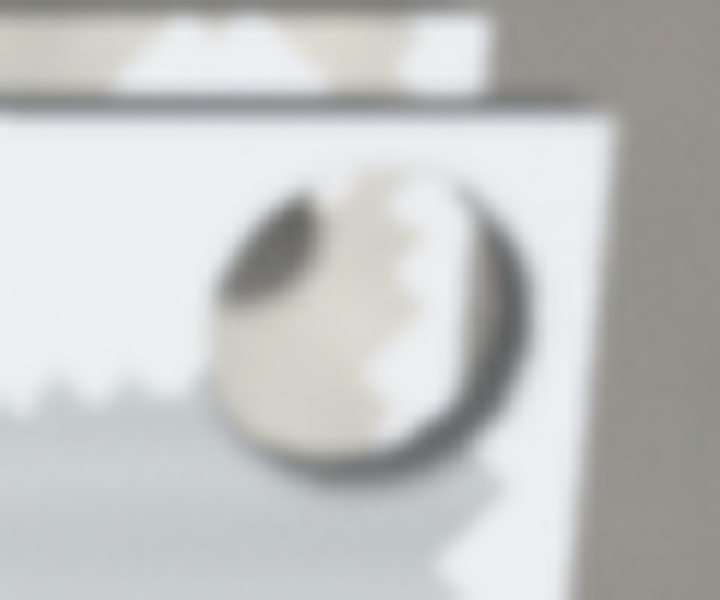

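Relative offset of the plate's holes to the threads is ≤~0.5 mm in both views (wrist: plate about 0.5 mm towards -x, about 0.3 mm towards +y; hole scale matches the assumed height). I'll nudge half of that, lower 3 mm to a gap of about 10 mm, and check once more.

```bash
python3 - <<'E'
from rig import r,monitor,optics
from h import *
o=down(HY); T=hw(.0003,-.0001,.105)
r.servo_line(T,rot=o,feed=.02); r.sleep(.6)
s=monitor.state();print(s["time"],np.round(s["position"]-T,4),(Rn.from_rotvec(s["tcp_rot"]).inv()*Rn.from_rotvec(o)).as_rotvec(True).round(2),s["gripper_width"],np.abs(s["qd"]).max(),np.round(s["ft_force"],1))
c=optics.read_camera("scene");crop(c["pixels"],225,160,110,110,5,"pics/g_sc.png")
w=optics.read_camera("wrist");cv2.imwrite("pics/g_w.png",np.hstack([cv2.resize(w["pixels"][190:240,a:a+60],None,fx=6,fy=6,interpolation=cv2.INTER_CUBIC) for a in(195,390)]))
t=optics.read_camera("top");cv2.imwrite("pics/g_t.png",t["pixels"])
# plate front edge underside vs housing top front edge (−y side) in scene: predicted rows
zu=s["position"][2]-.029
for x in(-.03,.03): print("scene pred (crop px): plate lower edge",((proj(c,hw(x,-.052,zu))-[225,160]+.5)*5).round(0),"top edge",((proj(c,hw(x,-.052,zu+.005))-[225,160]+.5)*5).round(0))
E
```

```text
19.4917 [ 0. -0.  0.] [ 0. -0.  0.] 0.1314855102495905 0.0019300446047891997 [-0.3 -0.9 -1.9]
scene pred (crop px): plate lower edge [203. 322.] top edge [202. 309.]
scene pred (crop px): plate lower edge [375. 325.] top edge [375. 312.]
```

View pics/g_sc.png

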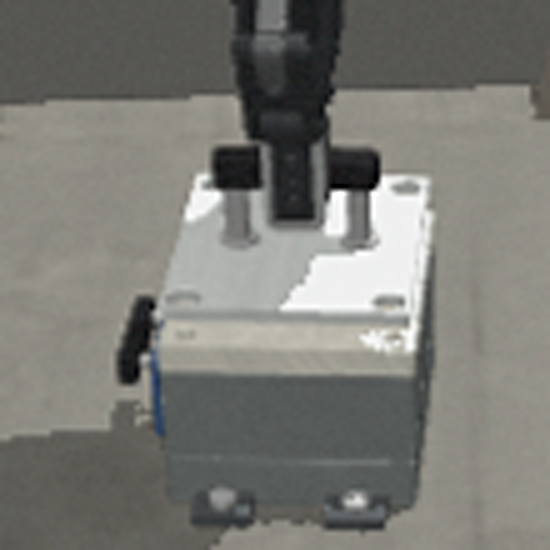

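View pics/g_w.png

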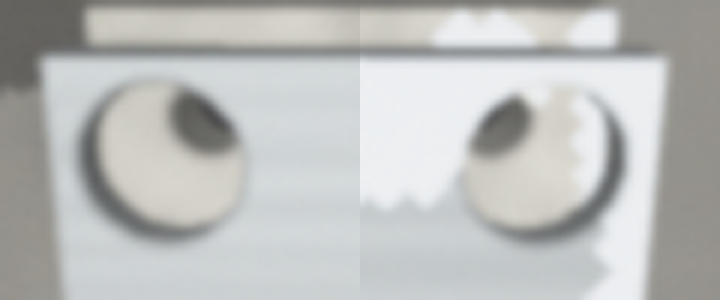

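View pics/g_t.png

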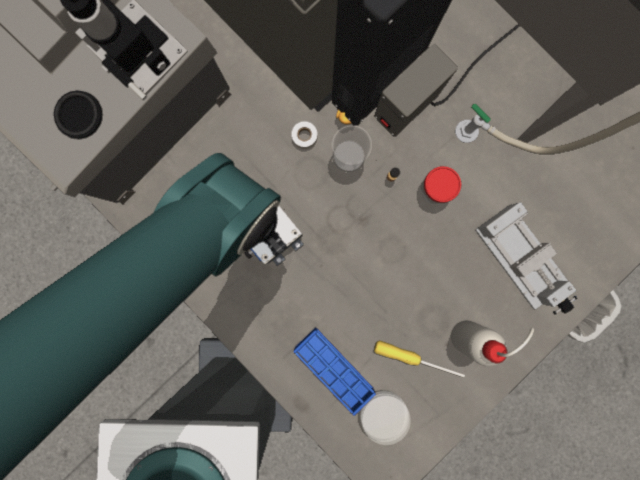

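The plate is level, with its lower edge at crop row ≈321 (predicted 322–325). The threads show symmetrically in both wrist-view holes, the drawer is still shut, and the tub (443,184) and beaker (350,148) haven't moved. Handing in.

```bash
python3 - <<'E'
from rig import workorder,monitor
print(workorder.job_done()); s=monitor.state();print(s["time"],s["position"].round(4),s["gripper_width"])
E
```

```text
the job is handed in; nothing more can be done
None
the job is handed in; nothing more can be done
```

I pushed the drawer home, then picked up the plate by its bar. I handed the job in at about 19.5 s with the arm still holding it level over the housing.

- **Drawer:** I pushed with closed fingers and met the rigid stop twice, both times where the dimensions say it should be. The pictures show the blue front lapped against the housing.
- **Plate:** By the arm's reading the underside is about 10 mm above the housing top. The plate's lower edge in the scene view agrees to about 1 mm. Tool tilt error read 0.00°.
- **Alignment:** Before the final nudge, the plate's holes were within about 0.5 mm of the threaded holes in the wrist and top views. I then shifted 0.3 mm and lowered 3 mm. After that I checked by eye only: the threads showed symmetrically through the two holes I could see from the wrist.
- **Not checked:** The arm hid the other pair of holes from the top and wrist cameras, so I did not measure them directly.
- **Bystanders:** The tub and beaker are at the same pixels in the top view as at the start.

No check failed. The cameras disagreed by up to 2 mm on absolute position, which is within their calibration. My automatic hole-finding failed in the scene view, so there I used points picked by eye.

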